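# Gather the bare-steel undercarriage parts into the carrier

### The job

Gather the four bare-steel parts lying loose on the bench into the parts carrier for welding: each goes into the blue bin that already holds one of its kind (both clevis brackets with the clevis, the wheel hub with the hub, the gusset foot with the gusset), standing upright on its base on the bin's floor. The red-primed parts of the same shapes are finished: leave them where they lie.

Things in the scene. Friction and masses are not known exactly. Their poses are not given: they have to be found in the camera images.
- clevis_1: Bare bright-steel U-shaped clevis bracket, 0.11-0.22 kg, open side up: base 36 (x) x 40 (y) x 6 mm; two drilled round-topped ears 6 mm thick, 36 mm along x, outer faces 40 mm apart along y, 55 mm high. Grip across both ears along y. Origin: centre of underside, z up. Same as clevis_2.
- clevis_2: Bare bright-steel U-shaped clevis bracket, 0.11-0.22 kg, open side up: base 36 (x) x 40 (y) x 6 mm; two drilled round-topped ears 6 mm thick, 36 mm along x, outer faces 40 mm apart along y, 55 mm high. Grip across both ears along y. Origin: centre of underside, z up. Same as clevis_1.
- hub: Bare bright-steel flanged wheel hub, 0.13-0.27 kg, standing on its flange (diameter 48 mm, 6 mm thick); tube above: outside 32 mm, bore 22 mm, top at 55 mm. Grip the tube (32 mm). Origin: centre of underside, z up.
- gusset: Bare bright-steel gusset foot, 0.14-0.28 kg: base plate 60 (x) x 40 (y) x 6 mm with 4 dark holes; on it along x a web 8 mm thick (across y, at y = 0), 55 mm high from x = -29 to +6 mm, sloping to 12 mm high at x = +29 mm. Centre of mass about x = -4 mm. Grip the web across y near x = -8 mm. Origin: centre of underside, z up.
- clevis_bin: Open blue bin (fixed) holding one loose bare clevis, 55 mm tall, near x = +47 mm, its ears facing the y sides; free from x = +24 to -70 mm (two more fit at about x = 0 and -46). Outside 146 (x) x 106 (y) x 28 mm high, walls and floor 3 mm, so floor 3 mm and rim 28 mm above the origin. Origin: centre of its underside, 4 mm above the table; x along its long side. 
- hub_bin: Open blue bin (fixed), same sizes as clevis_bin, holding one loose bare hub, 55 mm tall, near x = +40 mm; free from x = +12 to -70 mm. Origin: centre of its underside, 4 mm above the table; x along its long side. The 3 bins stand side by side along y, 108 mm apart, in any order, in a grey tray 158 (x) x 334 (y) x 20 mm with a low bail handle at each y end (to 192 mm from its middle).
- gusset_bin: Open blue bin (fixed), same sizes as clevis_bin, holding one loose bare gusset foot, 55 mm tall, long side along x, near x = +35 mm; free from x = +1 to -70 mm (one more fits lengthwise at about x = -33 mm). Origin: centre of its underside, 4 mm above the table; x along its long side. 
- primed_clevis: Finished look-alike, primed matt red-brown, to be left: same size as clevis_1, 0.16 kg. Open side up, ears 40 mm apart along y. Origin: centre of underside, z up.
- primed_hub: Finished look-alike, primed matt red-brown, to be left: same size as hub, 0.19 kg. Stands on its flange. Origin: centre of underside, z up.
- primed_gusset: Finished look-alike, primed matt red-brown, to be left: same size as gusset, 0.20 kg. Base 60 mm along x, 40 mm along y; web along x. Origin: centre of underside, z up.
There are look-alikes about, which are no part of the job. What is shaped like the hub but orange or yellow is not meant.

How it is judged:
By the outcome, as a careful person would: the job done as asked, in the order asked, and still so for the second after the job is handed in, with the robot touching nothing.
It also fails if it takes over 120 s, if anything falls off the work surface, if the arm or the gripper's body presses on something with over 40 N, if the wrist force passes 120 N, or if a joint passes its speed limit or range.

### The arm

A 6-joint arm with a two-finger parallel gripper is mounted at the origin on the work surface. World frame = base frame: x ahead of the robot, y to its left, z up, the work surface at z = 0. Lengths are in mm, angles in rad, forces in N, time in s.
With the tool pointing down it reaches from about 425 to 925 mm from the base axis. Payload 12.5 kg.
Tool frame: the origin (TCP) lies midway between the tips of the shut fingers; the grasp point (between the pads) lies env.grip_depth behind it (env.grip_depth is the distance from the TCP to the grasp point, in mm); z points along the fingers, y is the line along which they close (so a half turn about z gives the same grasp; the last joint's range is limited). The gripper opens to 85 mm and grips with 20 to 120 N. Pads are 22 mm wide; open, the fingers measure 114 mm over their backs; the gripper's body (76 mm by 85 mm) begins 54 mm behind the grasp point. The pads swing forward as they close: fully open they stand 13 mm farther back than shut.
Start: joints at [1.113, 0.491, 1.559, -0, 1.092, -0.106], TCP at [215.351, 586.744, 231.327] pointing down, gripper open.
Joint ranges: [-3.1, 3.1], [-0.84, 2.19], [0.05, 2.79], [-1.13, 4.28], [0.06, 2.93], [-2.69, 2.69]. Speed limits (rad/s): [2.22, 2.22, 2.79, 3.14, 3.14, 3.14].

### API

Orientations are given as a 3x3 rotation matrix whose columns are the frame's x, y, z axes.
In Python, from plant import env, cams, workorder gives the robot as it stands.
- The arm moves only by the tool drive_tool, never from a script. Its argument "increments" is a list of rows, each a list of 3 entries, a list of its own where there are three numbers: the turn, a rotation vector about the tool's x, y, z scaled (see below), then the shift along the tool's x, y, z scaled (see below), then the closure, from -1 (fully open) to 1 (shut). In form: [[[ax, ay, az], [x, y, z], jaw], ...]. A call has 1 to 8 rows; each row shifts and turns the commanded pose from where the row before left it, along the tool's axes as they then stand; what a row does not reach is not made up. The controller multiplies each number of a shift by 500 mm and each number of a turn by 6 degrees. A row lasts 1/12 s, in which the tool goes at most 41.7 mm and 7.16 degrees, less where a joint would pass 70% of its speed; a pose out of reach is approached as far as the arm can. A call with a number of a shift or a turn outside -1 to 1 is refused whole. A call with a gripper value outside its range is refused whole. The fingers move at their own pace and stop on an object; the grip force is fixed at half the most. Time passes only in rows, so rows that do not move let the fingers close. It gives the time, the measured TCP pose, the force, the opening and the grip force at its end, in the units of the state.
- env.observe(): the state, without advancing time (a new reading comes with each control period).
- cams.read_camera(name): name is "scene" or "side" or "wrist"; returns a dict with "image" (384x512x3 uint8, red, green, blue), "camera_matrix" (3x3 intrinsics, pixels), "k1" (the pictures are not rectified: a ray, as slopes to the right and down, at radius r is drawn at 1 + k1 r^2 times it, then the intrinsics apply), "cam_to_world" (4x4, takes a point from camera to world coordinates). Camera axes: x right, y down, z forward; pixel columns grow to the right and rows downward; lengths in mm; the calibration is good to about 2 mm. A picture is of the moment at which its call begins. There is no depth.
- workorder.sign_off(): hands the job in; it is judged then, once.
The state is a dict: "clock": time; "qpos": joint angles; "joint_velocities": joint speeds; "joint_torque": joint torques, N m; "position": TCP position; "tcp_rot": TCP orientation; "ft_force": force on the tool from outside, world axes, zero at the start; "torque": the same for the moment, N m; "grip_width": finger opening in mm; "finger_force": force on a finger pad.
Only numpy, scipy, OpenCV 4.12 (cv2) and the standard library are available. Lean on these libraries where they do the work, as an engineer would, in place of code of your own. Each camera call takes 0.05 s, during which the arm holds its last target. There are 200 camera calls.

## Working session

There is one attempt and no reset: what is moved stays moved. The work goes in short steps, Python scripts to look and compute and a tool call to move; the robot and the scene stay as the last step left them, time stands still between calls to the robot, and variables do not carry over. Pictures are saved under pics/ and viewed, at most 16 in all, crops included, and the job is handed in when it is done.

Besides the shell and the picture viewer there is one more tool, called after "Call:" as name(argument=value, ...) on one line, values as JSON. drive_tool: Moves the arm, as the interface text tells. Shifts and turns lie within -1 to 1; 1 stands for 500 mm of shift or 6 degrees of turn. Its arguments: {"type":"object","properties":{"increments":{"type":"array","items":{"type":"array"}}},"required":["increments"]}

```bash
ls; mkdir -p pics; cat > h.py <<'E'
import numpy as np, cv2
from plant import env, cams, workorder
def cap(n):
    d=cams.read_camera(n); np.savez('cam_'+n+'.npz',**d); return d
def load(n): return dict(np.load('cam_'+n+'.npz'))
def ray(d,p):
    K=np.array(d['camera_matrix']);k1=float(d['k1'])
    q=cv2.undistortPoints(np.array([[p]],float),K,np.array([k1,0,0,0,0.]))[0,0]
    T=np.array(d['cam_to_world']); v=T[:3,:3]@[q[0],q[1],1]; return T[:3,3],v/np.linalg.norm(v)
def plane(d,p,z):
    o,v=ray(d,p); return o+v*(z-o[2])/v[2]
def tri(d1,p1,d2,p2):
    o1,a=ray(d1,p1);o2,b=ray(d2,p2)
    s=np.linalg.lstsq(np.c_[a,-b],o2-o1,rcond=None)[0]
    x,y=o1+s[0]*a,o2+s[1]*b; return (x+y)/2,np.linalg.norm(x-y)
def proj(d,P):
    T=np.linalg.inv(np.array(d['cam_to_world'])); c=T[:3,:3]@np.array(P,float)+T[:3,3]
    x,y=c[:2]/c[2]; f=1+float(d['k1'])*(x*x+y*y); K=np.array(d['camera_matrix']); return K[0,0]*x*f+K[0,2],K[1,1]*y*f+K[1,2]
def save(d,name,box=None,s=1):
    im=d['image'][:,:,::-1]
    if box: im=im[box[1]:box[3],box[0]:box[2]]
    cv2.imwrite('pics/'+name,cv2.resize(im,None,fx=s,fy=s,interpolation=cv2.INTER_CUBIC))
E
python3 - <<'E'
from h import *
for n in('scene','side','wrist'):
    d=cap(n); save(d,n+'0.png',s=1.5); print(n,d['k1'],d['camera_matrix'][0],d['cam_to_world'].round(2).tolist())
s=env.observe(); print(s['position'],s['tcp_rot'],s['grip_width'],env.grip_depth,s['clock'])
E
```

```text
pics
scene -0.073883531817988 [366.48666734   0.         253.97024776] [[-0.45, 0.5, -0.74, 1329.21], [0.9, 0.25, -0.37, 405.13], [0.0, -0.83, -0.56, 638.71], [0.0, 0.0, 0.0, 1.0]]
side 0.04653370811549374 [498.53201274   0.         249.36050704] [[0.99, -0.1, 0.13, 338.48], [-0.17, -0.58, 0.8, -1022.61], [-0.0, -0.81, -0.59, 793.89], [0.0, 0.0, 0.0, 1.0]]
wrist -0.030250280207465778 [324.04190694   0.         261.36609035] [[0.35, 0.89, 0.29, 139.38], [0.94, -0.33, -0.11, 614.54], [-0.0, 0.31, -0.95, 373.36], [0.0, 0.0, 0.0, 1.0]]
[215.27498068 586.56426241 230.8404572 ] [[-9.38762609e-01  3.44564365e-01 -4.02354881e-04]
 [ 3.44564585e-01  9.38762275e-01 -7.98522609e-04]
 [ 1.02573148e-04 -8.88260411e-04 -9.99999600e-01]] 85.73504252797723 18.700000000000003 0.15
```

View pics/scene0.png

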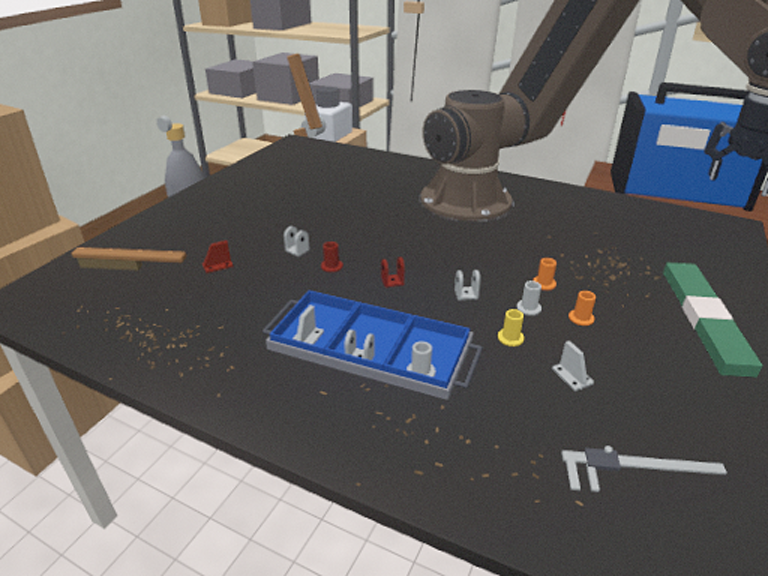

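View pics/side0.png

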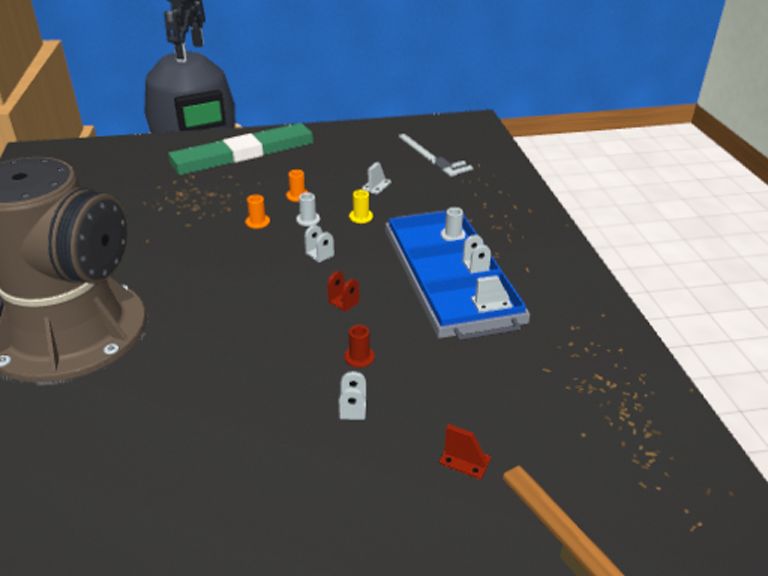

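View pics/wrist0.png

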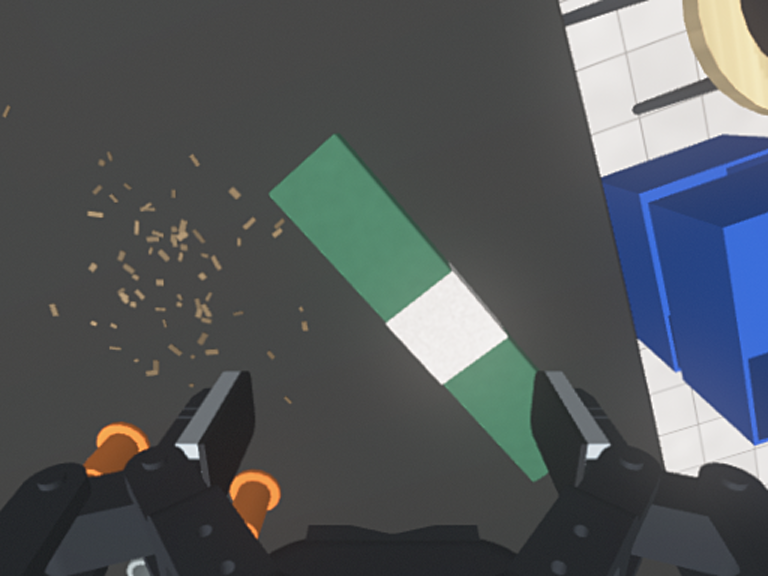

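Scene view (1.5x pixels) shows these parts:
- **Bare clevises:** (295,241) and (467,284). The one at (392,271) is red.
- **Bare hub:** (531,296). The look-alikes are orange at (545,272) and (583,307), yellow at (511,327) and red at (331,256).
- **Bare gusset:** (573,366). The one at (217,256) is red.
- **Carrier, left to right:** gusset bin (310,325), clevis bin (360,345), hub bin (421,358).

In the side view the bare parts are at (352,396), (319,243), (307,208) and (376,180). The wrist view shows only the green level and the orange hubs.

```bash
python3 - <<'E'
from h import *
a,b=load('scene'),load('side')
pts={'clA':((295,241),(352,396)),'clB':((467,284),(319,243)),'hub':((531,296),(307,208)),'gus':((573,366),(376,180)),'or1':((545,272),(256,211)),'or2':((583,307),(296,185)),'yel':((511,327),(361,206)),'redC':((392,271),(343,291)),'redH':((331,256),(359,345)),'binhub':((421,358),(454,223)),'binclev':((360,345),(477,254)),'bingus':((310,325),(491,293)),'redG':((217,256),(465,450))}
for k,(p,q) in pts.items():
    P,e=tri(a,np.array(p)/1.5,b,np.array(q)/1.5); print(k,P.round(),round(e,1))
# blue tray mask: outer contours
for n,d in(('scene',a),('side',b)):
    h=cv2.cvtColor(d['image'],cv2.COLOR_RGB2HSV)
    m=cv2.inRange(h,(105,120,60),(125,255,255))
    cs,_=cv2.findContours(m,0,2)
    for c in cs:
        if cv2.contourArea(c)>500: print(n,cv2.contourArea(c),cv2.boundingRect(c),cv2.approxPolyDP(cv2.convexHull(c),3,True)[:,0].tolist())
E
python3 - <<'E'
import sys;sys.path.insert(0,'.')
E
```

```text
clA [ 435. -258.   24.] 1.3
clB [431. 151.  24.] 2.3
hub [420. 278.  28.] 3.4
gus [579. 389.  18.] 5.6
or1 [319. 283.  27.] 2.9
or2 [407. 377.  26.] 0.9
yel [529. 269.  26.] 1.1
redC [455.  -5.  25.] 2.6
redH [ 461. -149.   26.] 2.7
binhub [691. 160.  36.] 4.2
binclev [706.  53.  34.] 5.7
bingus [697. -56.  31.] 11.7
redG [ 568. -377.   22.] 4.1
scene 4659.5 (180, 194, 133, 65) [[180, 222], [205, 194], [312, 219], [297, 258], [180, 226]]
scene 3784.0 (416, 63, 92, 75) [[425, 63], [494, 70], [507, 105], [496, 137], [416, 128]]
side 3402.0 (259, 140, 92, 78) [[259, 146], [296, 140], [309, 143], [350, 203], [349, 208], [294, 217]]
side 25087.5 (122, 0, 361, 85) [[482, 0], [463, 68], [391, 74], [162, 84], [156, 81], [122, 27], [134, 0]]
side 5461.0 (21, 0, 96, 91) [[112, 0], [116, 34], [100, 87], [64, 90], [54, 80], [27, 23], [21, 0]]
```

```bash
python3 - <<'E'
from h import *
a=load('scene');b=load('side')
im=[cv2.resize(a['image'][130:275,120:420],(780,377),interpolation=cv2.INTER_CUBIC)]
cv2.imwrite('pics/c1.png',im[0][:,:,::-1])
E
```

```text
(no output)
```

View pics/c1.png

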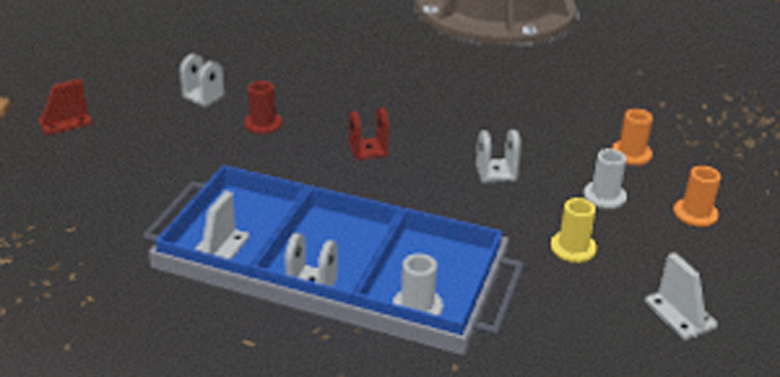

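Call:
drive_tool(increments=[[[0,0,0],[-0.07,-0.036,-0.02],-1],[[0,0,0],[-0.07,-0.036,-0.02],-1],[[0,0,0],[-0.07,-0.036,-0.02],-1],[[0,0,0],[-0.07,-0.036,-0.02],-1],[[0,0,0],[-0.07,-0.036,-0.02],-1],[[0,0,0],[-0.07,-0.036,-0.02],-1],[[0,0,0],[-0.07,-0.036,-0.02],-1],[[0,0,0],[-0.07,-0.036,-0.02],-1]])

```text
clock: 0.82
position: [429.5, 353.4, 311.8]
tcp_rot: [[-0.939, 0.345, -0.0], [0.345, 0.939, 0.0], [0.0, 0.0, -1.0]]
ft_force: [0.9, 0.9, -0.5]
grip_width: 85.7
finger_force: 0.0
```

Call:
drive_tool(increments=[[[0,0,0],[-0.07,-0.036,-0.02],-1],[[0,0,0],[-0.07,-0.036,-0.02],-1],[[0,0,0],[0,0,0],-1],[[0,0,0],[0,0,0],-1]])

```text
clock: 1.15
position: [483.0, 295.7, 331.3]
tcp_rot: [[-0.938, 0.348, 0.0], [0.348, 0.938, 0.0], [-0.0, 0.0, -1.0]]
ft_force: [0.1, -0.1, -0.1]
grip_width: 85.1
finger_force: 0.0
```

```bash
python3 - <<'E'
from h import *
d=cap('wrist'); np.savez('w1.npz',**d); save(d,'w1.png',s=1.5)
s=env.observe(); print(s['position'].round(1),s['qpos'].round(2),s['clock'])
E
```

```text
[482.  296.7 331. ] [ 0.43  0.32  1.56  0.    1.26 -0.78] 1.2
```

View pics/w1.png

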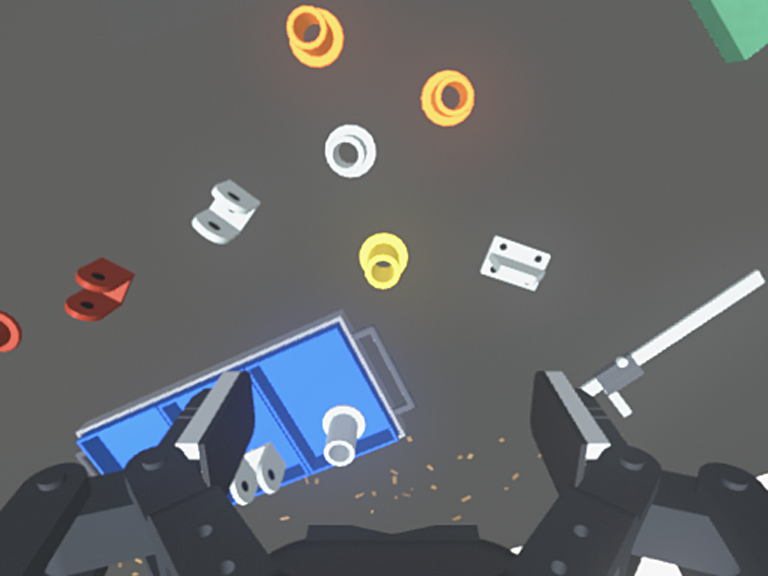

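The wrist view (1.5x pixels) shows the bare hub at (350,151), orange ones at (315,36) and (448,98), and a yellow one at (384,260). The bare hub is the grey one. The bare clevis is at (226,212), with the red one at (99,290). The bare gusset is at (516,263), seen from above with its dark holes. Next I take a second viewpoint nearer the tray.

Call:
drive_tool(increments=[[[0,0,0],[-0.06,-0.045,0],-1],[[0,0,0],[-0.06,-0.045,0],-1],[[0,0,0],[-0.06,-0.045,0],-1],[[0,0,0],[-0.06,-0.045,0],-1],[[0,0,0],[-0.06,-0.045,0],-1],[[0,0,0],[-0.06,-0.045,0],-1],[[0,0,0],[0,0,0],-1],[[0,0,0],[0,0,0],-1]])

```text
clock: 1.87
position: [604.4, 108.3, 330.3]
tcp_rot: [[-0.938, 0.345, -0.002], [0.345, 0.938, 0.0], [0.002, -0.0, -1.0]]
ft_force: [0.2, -0.4, -1.5]
grip_width: 85.4
finger_force: 0.0
```

```bash
python3 - <<'E'
from h import *
d=cap('wrist'); np.savez('w2.npz',**d); save(d,'w2.png',s=1.5)
s=env.observe(); print(s['position'].round(1),s['qpos'].round(2),s['clock'])
for f in('w1','w2'):
    d=dict(np.load(f+'.npz')); h=cv2.cvtColor(d['image'],cv2.COLOR_RGB2HSV)
    m=cv2.inRange(h,(0,0,125),(180,45,255)); cs,_=cv2.findContours(m,0,2)
    for c in cs:
        if 150<cv2.contourArea(c)<6000:
            print(f,cv2.contourArea(c),cv2.boundingRect(c),cv2.approxPolyDP(c,1.5,True)[:,0].tolist())
E
```

```text
[603.8 109.3 330.6] [ 0.07  0.4   1.45  0.    1.3  -1.15] 1.9167
w1 262.0 (423, 371, 32, 13) [[423, 382], [454, 383], [450, 376], [432, 371], [427, 372]]
w1 886.5 (153, 295, 37, 42) [[179, 295], [162, 304], [153, 324], [159, 336], [164, 336], [168, 333], [172, 322], [178, 329], [186, 325], [185, 322], [189, 308]]
w1 798.5 (215, 270, 28, 42) [[230, 270], [219, 273], [215, 280], [219, 290], [216, 303], [221, 309], [226, 311], [234, 308], [236, 292], [242, 286], [242, 278], [239, 274]]
w1 705.5 (364, 247, 43, 60) [[364, 247], [392, 294], [390, 306], [398, 305], [406, 297], [405, 293], [375, 248]]
w1 2718.0 (50, 206, 227, 101) [[276, 270], [260, 243], [250, 220], [245, 218], [235, 224], [233, 221], [235, 219], [227, 206], [62, 279], [50, 289], [52, 291], [62, 284], [148, 247], [145, 255], [116, 296], [126, 306], [132, 306], [131, 294], [159, 249], [151, 248], [150, 246], [224, 213], [231, 221], [266, 286], [266, 292], [270, 290], [266, 276]]
w1 1723.5 (386, 180, 124, 99) [[506, 180], [500, 181], [419, 237], [411, 238], [410, 243], [386, 258], [393, 263], [402, 260], [416, 278], [420, 276
[... 1409 characters left out ...]
7], [267, 226], [266, 215]]
w2 853.0 (299, 166, 33, 37) [[309, 167], [300, 176], [299, 183], [301, 189], [309, 194], [315, 202], [328, 199], [331, 194], [328, 184], [330, 181], [329, 175], [321, 167]]
w2 510.5 (481, 147, 31, 43) [[499, 147], [481, 160], [485, 167], [490, 169], [503, 189], [509, 183], [496, 162], [505, 156], [511, 167], [511, 159], [509, 160], [502, 147]]
w2 780.5 (113, 88, 249, 103) [[361, 188], [321, 88], [113, 187], [115, 190], [135, 178], [316, 93], [321, 93], [359, 190]]
w2 1435.0 (425, 27, 56, 46) [[439, 27], [425, 57], [464, 72], [480, 45]]
w2 460.5 (222, 0, 42, 24) [[222, 0], [230, 10], [246, 23], [246, 15], [250, 19], [263, 0], [248, 0], [249, 2], [245, 5], [241, 0]]
```

View pics/w2.png

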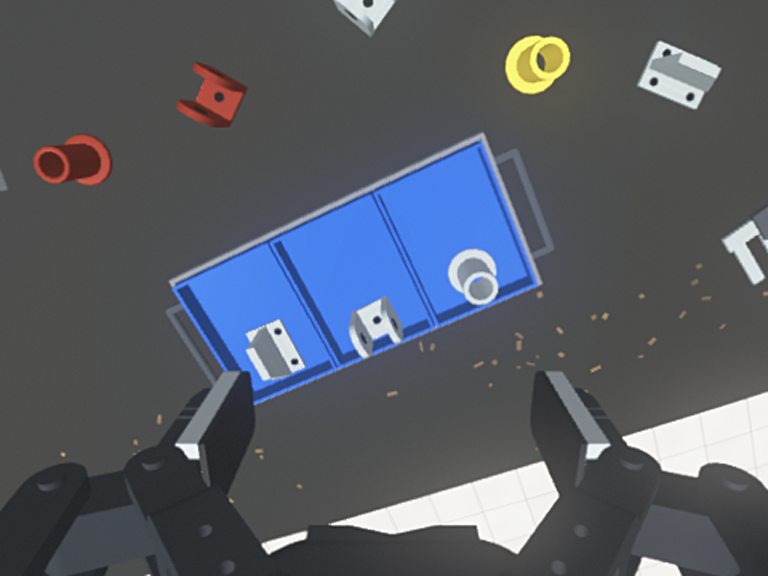

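The second wrist view (1.5x pixels) shows the tray rim corners near (172,285), (484,137), (540,285) and (255,403). Left to right, the bins hold a gusset (275,350), a clevis (377,325) and a hub (475,275). I'll confirm the targets in one enlarged composite and measure.

```bash
python3 - <<'E'
from h import *
w1,w2,sc,si=dict(np.load('w1.npz')),dict(np.load('w2.npz')),load('scene'),load('side')
def crop(d,x,y): return cv2.resize(d['image'][y:y+58,x:x+78],(390,290),interpolation=cv2.INTER_CUBIC)[:,:,::-1]
cv2.imwrite('pics/comp.png',np.vstack([np.hstack([crop(w1,305,145),crop(w2,415,20)]),np.hstack([crop(w1,112,112),crop(w1,195,72)])]))
def bl(d):
    m=cv2.inRange(cv2.cvtColor(d['image'],cv2.COLOR_RGB2HSV),(100,110,50),(128,255,255)); m=cv2.morphologyEx(m,cv2.MORPH_CLOSE,np.ones((9,9)))
    c=max([c for c in cv2.findContours(m,0,2)[0] if cv2.boundingRect(c)[1]>60],key=cv2.contourArea); return cv2.approxPolyDP(cv2.convexHull(c),4,True)[:,0]
c2=bl(w2);cs=bl(sc);print(c2.tolist(),cs.tolist(),bl(si).tolist())
for p in c2: print('w2 rim z32',p,plane(w2,p,32).round(1)[:2])
def bx(d,c): return [plane(d,p,6).round(1)[:2].tolist() for p in c]
print('gus z6 w1',bx(w1,[[329,157],[320,182],[356,193],[366,169]]))
print('gus z6 w2',bx(w2,[[439,27],[425,57],[464,72],[480,45]]))
E
```

```text
[[321, 95], [357, 190], [168, 268], [114, 192]] [[425, 63], [494, 70], [511, 105], [496, 137], [416, 128]] [[259, 146], [309, 143], [349, 208], [294, 217]]
w2 rim z32 [321  95] [573.5 203.4]
w2 rim z32 [357 190] [718.  213.4]
w2 rim z32 [168 268] [740.9 -98.2]
w2 rim z32 [114 192] [ 599.1 -117.5]
gus z6 w1 [[544.6, 379.8], [577.1, 355.8], [613.4, 402.5], [581.7, 426.7]]
gus z6 w2 [[545.9, 381.0], [576.6, 355.3], [614.0, 402.8], [586.7, 429.8]]
```

View pics/comp.png

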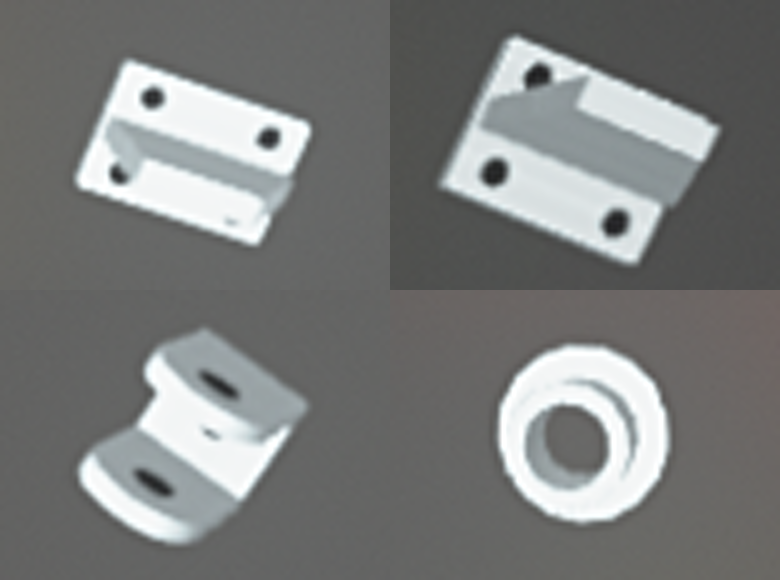

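The composite confirms bare steel in all crops. The gusset's tall end is at the left of its plate. The clevis has two ears, with holes at native w1 pixels (155.6,131) and (143,151). The hub flange is centred at (233.5,100.8).

```bash
python3 - <<'E'
from h import *
w1,w2,sc,si=dict(np.load('w1.npz')),dict(np.load('w2.npz')),load('scene'),load('side')
A,B=plane(w1,(155.6,131),37),plane(w1,(143,151),37); v=(A-B)[:2]; print('clB holes',A.round(1),B.round(1),np.linalg.norm(v),np.degrees(np.arctan2(v[1],v[0])))
print('hub flange',plane(w1,(233.5,100.8),6).round(1),'top',plane(w1,(195+(567-390)/5,72+(438-290)/5),55).round(1))
print('hubtop tri',tri(w1,(230.4,101.6),sc,(355,190.5)))
print('gus tri corner',tri(w1,(320,182),w2,(425,57)),tri(w1,(356,193),w2,(464,72)),tri(w1,(329,157),w2,(439,27)))
print('rim tri',tri(w1,(227,208),w2,(321,93)))
# existing floor-part heights: bin clevis etc from scene/side masks
for n,d in(('scene',sc),('side',si)):
    h=cv2.cvtColor(d['image'],cv2.COLOR_RGB2HSV); m=cv2.inRange(h,(0,0,110),(180,50,255))
    for c in cv2.findContours(m,0,2)[0]:
        x,y,w,hh=cv2.boundingRect(c)
        if 80<cv2.contourArea(c)<700 and y>110: print(n,cv2.contourArea(c),(x,y,w,hh),cv2.approxPolyDP(c,1,True)[:,0].tolist())
a=cv2.resize(sc['image'][145:175,180:215],(350,300),interpolation=cv2.INTER_CUBIC);b=cv2.resize(si['image'][243:283,217:252],(350,400),interpolation=cv2.INTER_CUBIC)
e=cv2.resize(sc['image'][175:205,298:333],(350,300),interpolation=cv2.INTER_CUBIC);f=cv2.resize(si['image'][145:178,195:230],(350,330),interpolation=cv2.INTER_CUBIC)
o=np.zeros((600,700,3),np.uint8);o[:300,:350]=a;o[:300,350:]=e;o[300:,:350]=b[:300];o[300:,350:]=f[:300];cv2.imwrite('pics/cl.png',o[:,:,::-1])
E
```

```text
clB holes [419.5 167.3  37. ] [438.1 138.8  37. ] 34.06158011238203 123.23224359890912
hub flange [420.5 277.5   6. ] top [418.7 278.3  55. ]
hubtop tri (array([418.76092393, 278.02538671,  52.31414017]), np.float64(0.0015676909738420969))
gus tri corner (array([576.87193838, 355.63736613,   5.79966824]), np.float64(0.6913925242936386)) (array([613.82305471, 402.77029659,   5.69660851]), np.float64(0.6087900770279151)) (array([545.23528982, 380.18738146,   6.46041791]), np.float64(1.6355172026818678))
rim tri (array([5.71682575e+02, 2.07502623e+02, 3.56411110e-01]), np.float64(5.590185633679763))
scene 455.0 (412, 303, 73, 13) [[412, 303], [413, 310], [470, 315], [484, 314], [482, 310], [478, 308], [463, 308]]
scene 287.0 (374, 300, 26, 28) [[375, 300], [374, 302], [375, 306], [378, 309], [380, 325], [386, 326], [383, 308], [386, 307], [391, 309], [394, 326], [398, 327], [399, 324], [396, 311], [391, 310], [389, 301]]
scene 249.5 (271, 228, 19, 23) [[277, 228], [275, 230], [275, 241], [271, 245], [288, 250], [289, 245], [286, 242], [287, 231], [284, 228]]
scene 457.0 (368, 227, 28, 3
[... 1638 characters left out ...]
, 174], [314, 181], [325, 179], [326, 166], [323, 163], [321, 163], [321, 159]]
side 351.0 (257, 148, 96, 77) [[257, 149], [293, 220], [292, 224], [303, 223], [301, 220], [303, 218], [306, 221], [310, 222], [341, 216], [340, 213], [342, 211], [345, 215], [351, 215], [351, 206], [347, 210], [293, 218], [259, 153], [258, 148]]
side 216.5 (294, 138, 16, 22) [[298, 139], [298, 149], [294, 155], [295, 158], [309, 158], [309, 155], [307, 153], [307, 139]]
side 555.5 (198, 128, 25, 47) [[206, 128], [200, 130], [200, 142], [198, 144], [199, 149], [206, 151], [203, 155], [204, 169], [213, 174], [222, 169], [221, 157], [219, 155], [215, 155], [213, 151], [210, 149], [213, 145], [209, 140], [209, 130]]
```

View pics/cl.png

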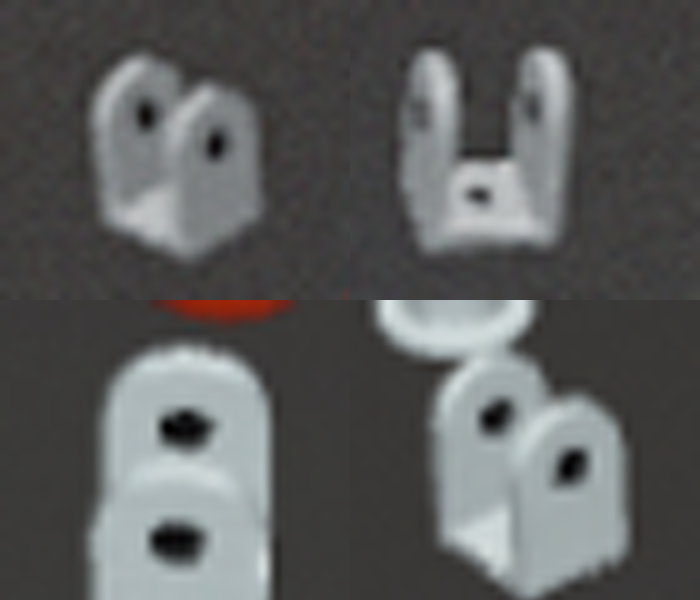

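```bash
cat >> h.py <<'E'
def go(x,y,z,ya):
    "tool-frame deltas to TCP target, tool-y angle ya deg (mod 180); shifts computed for current and for final orientation"
    s=env.observe(); p,R=s['position'],s['tcp_rot']; c=np.degrees(np.arctan2(R[1,1],R[0,1]))
    t=(ya-c+90)%180-90; a=np.radians(c+t); yv=np.array([np.cos(a),np.sin(a),0]); xv=np.array([-yv[1],yv[0],0])  # x = y x z, z down
    D=np.array([x,y,z])-p
    print('pos',p.round(1),'yaw',round(c,1),'turn az total',round(-t/6,2),'| shift now',(R.T@D/500).round(4),'| after turn',np.array([xv@D,yv@D,-D[2]]).__truediv__(500).round(4),'t',round(s['clock'],2),'w',round(float(s['grip_width']),1),'q6',s['qpos'][5].round(2),'tilt',R[:2,2].round(3),'F',s['ft_force'].round(1))
E
python3 - <<'E'
from h import *
w1,w2,sc,si=dict(np.load('w1.npz')),dict(np.load('w2.npz')),load('scene'),load('side')
for p,q in(((312,219),(321,95)),((297,258),(357,190)),((205,194),(114,192))): print('rim',tri(sc,p,w2,q))
print('rim w1', tri(w1,(226.7,214.7),w2,(321,95)))
for p,q in(((194.6,156.5),(234.8,267.2)),((201.6,159.5),(235.5,255.8))): print('clA',tri(sc,p,si,q),plane(sc,p,37).round(1),plane(si,q,37).round(1))
for p,q in(((298+4.2+8,0),(0,0)),): pass
print('clB side',plane(si,(195+14.6,145+11.8),37).round(1),plane(si,(195+22.2,145+16.6),37).round(1))
go(430.4,150.6,120,123)
E
```

```text
rim (array([573.66980534, 203.11508931,  31.34003713]), np.float64(0.7866179019425413))
rim (array([721.4328646 , 216.04870226,  23.12288993]), np.float64(2.237550143566827))
rim (array([ 599.44787128, -118.58911872,   29.2980712 ]), np.float64(0.8410935661569102))
rim w1 (array([574.64423514, 205.57259273,  15.46028255]), np.float64(1.2019523129554737))
clA (array([ 430.98481734, -271.79097096,   32.5613859 ]), np.float64(5.778048927349121)) [ 433.6 -266.7   37. ] [ 432.3 -279.    37. ]
clA (array([ 437.6500101 , -238.3735782 ,   32.61039071]), np.float64(5.057642439134539)) [ 440.6 -233.6   37. ] [ 438.7 -245.5   37. ]
clB side [424.1 158.   37. ] [442.3 130.1  37. ]
pos [603.8 109.3 330.6] yaw 69.9 turn az total -8.86 | shift now [ 0.3534 -0.0418  0.4217] | after turn [0.2459 0.2581 0.4211] t 1.92 w 85.7 q6 -1.15 tilt [-0.001  0.   ] F [-0.1  0.8 -0.1]
```

Call:
drive_tool(increments=[[[0,0,-1],[0,0,0.04],-1],[[0,0,-1],[0,0,0.04],-1],[[0,0,-1],[0,0,0.04],-1],[[0,0,-1],[0,0,0.04],-1],[[0,0,-1],[0,0,0.04],-1],[[0,0,-1],[0,0,0.04],-1],[[0,0,-1],[0,0,0.04],-1],[[0,0,-1],[0,0,0.04],-1]])

```text
clock: 2.58
position: [603.3, 110.8, 170.6]
tcp_rot: [[-0.881, -0.474, 0.0], [-0.474, 0.881, 0.0], [-0.0, 0.0, -1.0]]
ft_force: [0.3, 0.4, -0.4]
grip_width: 85.1
finger_force: 0.0
```

```bash
python3 -c "
from h import *
go(430.4,150.6,130,123)"
```

```text
pos [603.3 110.8 170.6] yaw 118.3 turn az total -0.78 | shift now [0.2666 0.234  0.0813] | after turn [0.2465 0.2551 0.0812] t 2.58 w 85.1 q6 -1.99 tilt [0. 0.] F [ 0.3  0.4 -0.4]
```

Call:
drive_tool(increments=[[[0,0,-0.8],[0,0,0],-1],[[0,0,0],[0.049,0.051,0.016],-1],[[0,0,0],[0.049,0.051,0.016],-1],[[0,0,0],[0.049,0.051,0.016],-1],[[0,0,0],[0.049,0.051,0.016],-1],[[0,0,0],[0.049,0.051,0.016],-1],[[0,0,0],[0,0,0],-1],[[0,0,0],[0,0,0],-1]])

```text
clock: 3.25
position: [430.1, 151.5, 131.6]
tcp_rot: [[-0.84, -0.543, -0.001], [-0.543, 0.84, 0.0], [0.001, 0.0, -1.0]]
ft_force: [0.2, 0.1, 0.2]
grip_width: 85.5
finger_force: 0.0
```

```bash
python3 - <<'E'
from h import *
d=cap('wrist'); np.savez('w3.npz',**d); save(d,'w3.png',s=1.5)
go(430.5,150,18,123)
E
```

```text
pos [431.8 151.2 131.8] yaw 122.8 turn az total -0.03 | shift now [ 0.0037 -0.0006  0.2275] | after turn [ 0.0035 -0.0006  0.2275] t 3.3 w 85.3 q6 -1.95 tilt [0.001 0.   ] F [ 0.6 -0.2  0.2]
```

View pics/w3.png

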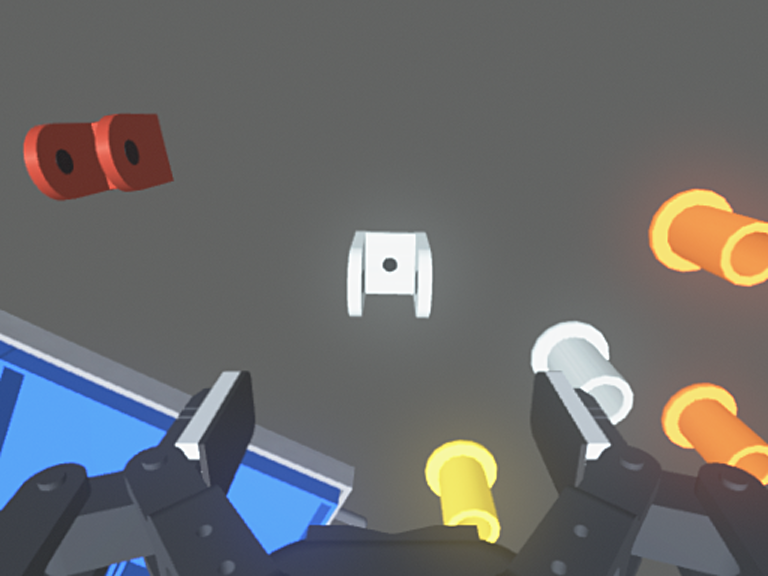

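The picture shows the clevis squarely between the fingers, with its base hole at (390,265) and ears along the closing line.

```bash
python3 - <<'E'
from h import *
d=dict(np.load('w3.npz')); P=plane(d,(260,176.7),6); print(P.round(1))
l,r=plane(d,(232,158),6),plane(d,(287.5,158),6);print(l.round(1),r.round(1),np.degrees(np.arctan2(*(r-l)[1::-1])))
go(P[0],P[1],18,123)
E
```

```text
[430.1 150.6   6. ]
[429.  121.7   6. ] [403.5 161.2   6. ] 122.79848716289555
pos [431.8 151.2 131.8] yaw 122.8 turn az total -0.03 | shift now [0.0038 0.0008 0.2275] | after turn [0.0036 0.0008 0.2275] t 3.3 w 85.3 q6 -1.95 tilt [0.001 0.   ] F [ 0.6 -0.2  0.2]
```

Call:
drive_tool(increments=[[[0,0,0],[0.003,0,0.07],-1],[[0,0,0],[0,0,0.07],-1],[[0,0,0],[0,0,0.05],-1],[[0,0,0],[0,0,0.037],-1],[[0,0,0],[0,0,0],-1],[[0,0,0],[0,0,0],1],[[0,0,0],[0,0,0],1],[[0,0,0],[0,0,0],1]])

```text
clock: 3.97
position: [432.0, 149.2, 19.0]
tcp_rot: [[-0.842, -0.54, 0.002], [-0.54, 0.842, 0.001], [-0.002, -0.001, -1.0]]
ft_force: [-0.7, -0.4, 0.2]
grip_width: 51.3
finger_force: 0.0
```

Call:
drive_tool(increments=[[[0,0,0],[0,0,0],1],[[0,0,0],[0,0,0],1],[[0,0,0],[0,0,0],1],[[0,0,0],[0,0,0],1],[[0,0,0],[0,0,0],1],[[0,0,0],[0,0,0],1]])

```text
clock: 4.47
position: [431.8, 149.1, 19.2]
tcp_rot: [[-0.842, -0.539, 0.003], [-0.539, 0.842, 0.001], [-0.003, -0.001, -1.0]]
ft_force: [-0.8, 1.0, 9.4]
grip_width: 39.1
finger_force: 60.3
```

Call:
drive_tool(increments=[[[0,0,0],[0,0,-0.03],1],[[0,0,0],[0,0,-0.06],1],[[0,0,0],[0,0,-0.06],1],[[0,0,0],[0,0,-0.06],1],[[0,0,0],[0,0,0],1]])

```text
clock: 4.88
position: [432.9, 149.3, 127.9]
tcp_rot: [[-0.842, -0.54, 0.008], [-0.54, 0.842, 0.002], [-0.008, -0.003, -1.0]]
ft_force: [0.1, 0.3, -2.0]
grip_width: 39.2
finger_force: 60.9
```

```bash
python3 -c "
from h import *
go(659.3,48.1,124,94.5)"
```

```text
pos [432.9 149.3 127.9] yaw 122.7 turn az total 4.69 | shift now [-0.2719 -0.4147  0.0113] | after turn [-0.4355 -0.2373  0.0079] t 4.88 w 39.2 q6 -1.95 tilt [0.008 0.002] F [ 0.1  0.3 -2. ]
```

Call:
drive_tool(increments=[[[0,0,0.94],[0,0,0],1],[[0,0,0.94],[0,0,0],1],[[0,0,0.94],[0,0,0],1],[[0,0,0.94],[0,0,0],1],[[0,0,0.94],[0,0,0],1],[[0,0,0],[-0.062,-0.034,0],1],[[0,0,0],[-0.062,-0.034,0],1],[[0,0,0],[-0.062,-0.034,0],1]])

```text
clock: 5.55
position: [528.9, 104.8, 123.3]
tcp_rot: [[-0.997, -0.078, 0.001], [-0.078, 0.997, 0.0], [-0.001, 0.0, -1.0]]
ft_force: [0.3, 0.4, -1.6]
grip_width: 39.4
finger_force: 60.8
```

Call:
drive_tool(increments=[[[0,0,0],[-0.062,-0.034,0],1],[[0,0,0],[-0.062,-0.034,0],1],[[0,0,0],[-0.062,-0.034,0],1],[[0,0,0],[-0.062,-0.034,0],1],[[0,0,0],[0,0,0],1],[[0,0,0],[0,0,0],1]])

```text
clock: 6.05
position: [657.4, 46.1, 122.2]
tcp_rot: [[-0.997, -0.076, -0.0], [-0.076, 0.997, 0.0], [0.0, 0.0, -1.0]]
ft_force: [-0.6, 0.3, -1.5]
grip_width: 39.1
finger_force: 60.8
```

```bash
python3 -c "
from h import *
d=cap('wrist'); np.savez('w4.npz',**d); save(d,'w4.png',s=1.5)
go(659.3,48.1,26.5,94.5)"
```

```text
pos [656.3  46.8 122.2] yaw 94.4 turn az total -0.02 | shift now [-0.0064  0.0021  0.1915] | after turn [-0.0062  0.0022  0.1915] t 6.1 w 39.7 q6 -1.68 tilt [-0.001  0.   ] F [ 0.3  1.2 -1.6]
```

View pics/w4.png

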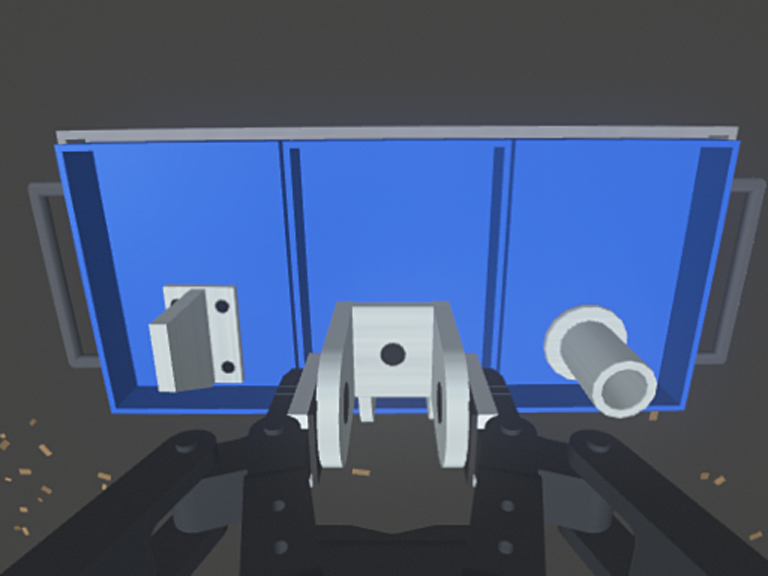

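The picture shows the tray squared to the tool. Its rim corners are at (55,146), (740,143), (685,408) and (113,412), and the held clevis is level in front of the existing one.

```bash
python3 -c "
from h import *
d=dict(np.load('w4.npz'))
C=[plane(d,np.array(p)/1.5,32)[:2] for p in((55,146),(740,142),(685,409),(113,412))]
print([c.round(1).tolist() for c in C]); print(np.mean(C,0)); e=C[1]-C[0];print(np.degrees(np.arctan2(-e[0],e[1])),np.linalg.norm(e), (C[2]+C[3]-C[0]-C[1])/2)
P=plane(d,np.array((586,345))/1.5,13);print('exist hub',P)
w2=dict(np.load('w2.npz'));print('hub tri', tri(d,np.array((625,388))/1.5,w2,np.array((482,290))/1.5))
w=[np.array(p)/1.5 for p in((164,287),(235,287),(242,381))];print('ex gus',[plane(d,p,13).round(1)[:2].tolist() for p in w])
p=plane(w2,np.array((377,320))/1.5,13);print('ex clev basehole',p)
print('held hole z', plane(d,np.array((393,354))/1.5,105+6).round(1))
"
```

```text
[[599.7, -116.8], [573.6, 203.9], [717.8, 215.9], [743.6, -104.4]]
[658.6611315   49.63875421]
4.648900383780653 321.7385064145922 [144.06684205  12.24011799]
exist hub [691.13288611 160.62073476  13.        ]
hub tri (array([692.80148629, 162.17103304,  59.33816459]), np.float64(2.4092852887748326))
ex gus [[673.7, -78.7], [670.8, -39.3], [729.3, -36.8]]
ex clev basehole [706.52056462  54.22796736  13.        ]
held hole z [655.   46.4 111. ]
```

Call:
drive_tool(increments=[[[0,0,0],[-0.003,0.005,0.05],1],[[0,0,0],[0,0,0.06],1],[[0,0,0],[0,0,0.05],1],[[0,0,0],[0,0,0.02],1],[[0,0,0],[0,0,0.008],1],[[0,0,0],[0,0,0],1],[[0,0,0],[0,0,0],1]])

```text
clock: 6.68
position: [658.5, 49.9, 30.1]
tcp_rot: [[-0.997, -0.078, 0.002], [-0.078, 0.997, 0.0], [-0.002, -0.0, -1.0]]
ft_force: [-1.3, -0.3, 0.1]
grip_width: 39.3
finger_force: 60.8
```

Call:
drive_tool(increments=[[[0,0,0],[0,0,0.004],1],[[0,0,0],[0,0,0.002],1],[[0,0,0],[0,0,0],1],[[0,0,0],[0,0,0],1]])

```text
clock: 7.02
position: [658.2, 49.7, 26.3]
tcp_rot: [[-0.997, -0.077, 0.001], [-0.077, 0.997, 0.0], [-0.001, 0.0, -1.0]]
ft_force: [0.1, -0.3, -1.5]
grip_width: 39.5
finger_force: 60.8
```

Call:
drive_tool(increments=[[[0,0,0],[0,0,0.001],1],[[0,0,0],[0,0,0],-0.35],[[0,0,0],[0,0,0],-0.35],[[0,0,0],[0,0,0],-0.35],[[0,0,0],[0,0,0],-0.35],[[0,0,0],[0,0,0],-0.35]])

```text
clock: 7.52
position: [658.0, 49.7, 25.3]
tcp_rot: [[-0.997, -0.077, -0.0], [-0.077, 0.997, 0.0], [0.0, 0.0, -1.0]]
ft_force: [0.2, 0.1, 0.1]
grip_width: 57.6
finger_force: 0.0
```

Call:
drive_tool(increments=[[[0,0,0],[0,0,-0.03],-0.35],[[0,0,0],[0,0,-0.06],-0.35],[[0,0,0],[0,0,-0.06],-0.35],[[0,0,0],[0,0,-0.06],-1],[[0,0,0],[0,0,0],-1]])

```text
clock: 7.93
position: [660.2, 49.7, 136.2]
tcp_rot: [[-0.997, -0.078, 0.008], [-0.078, 0.997, -0.0], [-0.008, -0.001, -1.0]]
ft_force: [0.9, -0.3, 0.8]
grip_width: 79.4
finger_force: 0.0
```

```bash
python3 -c "
from h import *
go(419.5,278,120,94.5)"
```

```text
pos [660.2  49.7 136.2] yaw 94.4 turn az total -0.01 | shift now [0.4449 0.4926 0.0283] | after turn [0.4442 0.493  0.0324] t 7.93 w 79.4 q6 -1.67 tilt [ 0.008 -0.   ] F [ 0.9 -0.3  0.8]
```

Call:
drive_tool(increments=[[[0,0,0],[0.049,0.055,0],-1],[[0,0,0],[0.049,0.055,0],-1],[[0,0,0],[0.049,0.055,0],-1],[[0,0,0],[0.049,0.055,0],-1],[[0,0,0],[0.049,0.055,0],-1],[[0,0,0],[0.049,0.055,0],-1],[[0,0,0],[0.049,0.055,0],-1],[[0,0,0],[0.049,0.055,0],-1]])

```text
clock: 8.6
position: [444.1, 254.7, 130.1]
tcp_rot: [[-0.997, -0.077, 0.0], [-0.077, 0.997, 0.0], [-0.0, 0.0, -1.0]]
ft_force: [0.8, 0.6, 0.3]
grip_width: 85.0
finger_force: 0.0
```

Call:
drive_tool(increments=[[[0,0,0],[0.049,0.053,0],-1],[[0,0,0],[0,0,0],-1],[[0,0,0],[0,0,0],-1]])

```text
clock: 8.85
position: [418.0, 279.4, 130.3]
tcp_rot: [[-0.997, -0.081, 0.0], [-0.081, 0.997, 0.0], [-0.0, 0.0, -1.0]]
ft_force: [-0.2, -1.2, -0.3]
grip_width: 85.5
finger_force: 0.0
```

```bash
python3 - <<'E'
from h import *
d=cap('wrist'); np.savez('w5.npz',**d)
h=cv2.cvtColor(d['image'],cv2.COLOR_RGB2HSV); m=cv2.inRange(h,(0,0,125),(180,45,255))
for c in cv2.findContours(m,0,2)[0]:
    if cv2.contourArea(c)>300:
        x,y,w,hh=cv2.boundingRect(c); print((x,y,w,hh),cv2.contourArea(c),np.round(cv2.fitEllipse(cv2.convexHull(c))[0],1))
print('expected px: flange',proj(d,(420.5,277.5,6)),'top',proj(d,(418.8,278,55)))
save(d,'w5.png',s=1.5)
go(419.5,278,18,94.5)
E
```

```text
(153, 310, 51, 60) 644.5 [178.  338.7]Traceback (most recent call last):
  File "<stdin>", line 6, in <module>
cv2.error: OpenCV(4.12.0) /io/opencv/modules/imgproc/src/shapedescr.cpp:361: error: (-201:Incorrect size of input array) There should be at least 5 points to fit the ellipse in function 'fitEllipseNoDirect'
```

```bash
python3 - <<'E'
from h import *
d=dict(np.load('w5.npz'))
h=cv2.cvtColor(d['image'],cv2.COLOR_RGB2HSV); m=cv2.inRange(h,(0,0,125),(180,45,255))
for c in cv2.findContours(m,0,2)[0]:
    if cv2.contourArea(c)>300: print(cv2.boundingRect(c),cv2.contourArea(c))
print('expected px: flange',proj(d,(420,277.8,6)),'top',proj(d,(419,278,55)))
save(d,'w5.png',(160,60,352,204),4)
go(419.7,277.8,18,94.5)
E
```

```text
(153, 310, 51, 60) 644.5
(0, 308, 42, 17) 339.5
(323, 305, 50, 59) 1454.0
(364, 247, 43, 60) 705.5
(116, 247, 44, 60) 705.5
(230, 152, 56, 69) 2891.5
expected px: flange (np.float64(259.01605943309534), np.float64(179.99746472712812)) top (np.float64(258.9903054024766), np.float64(198.91853186349596))
pos [419.  278.7 130.3] yaw 94.5 turn az total 0.01 | shift now [-0.0012 -0.002   0.2246] | after turn [-0.0013 -0.002   0.2246] t 8.9 w 85.3 q6 -1.19 tilt [0. 0.] F [ 0.2  0.5 -0.4]
```

View pics/w5.png

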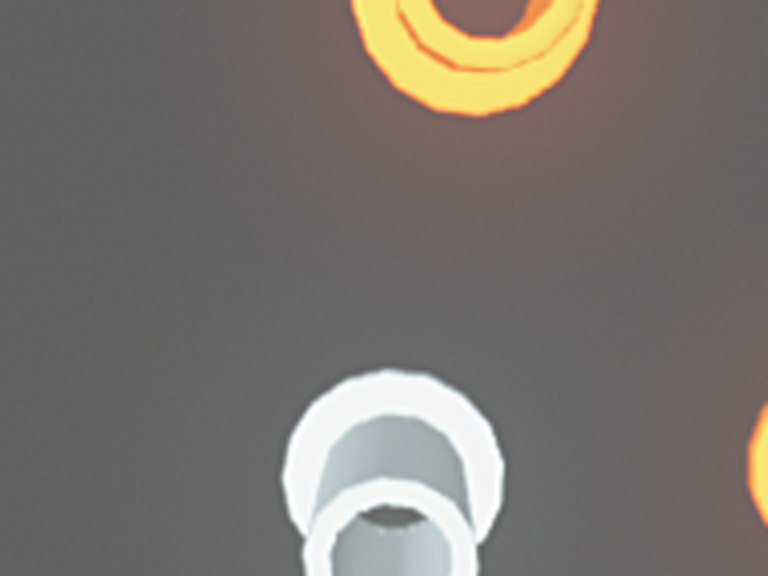

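The crop shows the grey hub flange at native (258,179.5), matching the expected pixel, with the orange ones clear of the fingers. Descending.

Call:
drive_tool(increments=[[[0,0,0],[-0.001,-0.001,0.07],-1],[[0,0,0],[0,0,0.07],-1],[[0,0,0],[0,0,0.05],-1],[[0,0,0],[0,0,0.034],-1],[[0,0,0],[0,0,0],-1],[[0,0,0],[0,0,0],1],[[0,0,0],[0,0,0],1],[[0,0,0],[0,0,0],1]])

```text
clock: 9.57
position: [420.5, 277.9, 19.5]
tcp_rot: [[-0.997, -0.077, 0.002], [-0.077, 0.997, 0.001], [-0.002, 0.001, -1.0]]
ft_force: [-0.4, 0.0, -0.0]
grip_width: 51.5
finger_force: 0.0
```

Call:
drive_tool(increments=[[[0,0,0],[0,0,0],1],[[0,0,0],[0,0,0],1],[[0,0,0],[0,0,0],1],[[0,0,0],[0,0,0],1],[[0,0,0],[0,0,0],1],[[0,0,0],[0,0,0],1]])

```text
clock: 10.07
position: [420.2, 278.1, 19.7]
tcp_rot: [[-0.997, -0.078, 0.002], [-0.078, 0.997, 0.001], [-0.002, 0.001, -1.0]]
ft_force: [-0.1, -1.9, 9.4]
grip_width: 31.3
finger_force: 58.6
```

Call:
drive_tool(increments=[[[0,0,0],[0,0,-0.03],1],[[0,0,0],[0,0,-0.06],1],[[0,0,0],[0,0,-0.06],1],[[0,0,0],[0,0,-0.06],1],[[0,0,0],[0,0,0],1]])

```text
clock: 10.48
position: [421.2, 278.8, 128.5]
tcp_rot: [[-0.997, -0.078, 0.007], [-0.078, 0.997, 0.004], [-0.008, 0.003, -1.0]]
ft_force: [-0.3, 0.9, -1.9]
grip_width: 31.5
finger_force: 59.9
```

```bash
python3 -c "
from h import *
u=np.array([.9967,.0811]);v=np.array([-.0811,.9967]);c=np.array([658.7,49.6])
for n,k,x in(('hub',1,-30),('clev2',0,-46),('gus',-1,-33)): print(n,(c+108*k*v+x*u).round(1))
P=c+108*v-30*u
go(P[0],P[1],124,94.6)"
```

```text
hub [620.  154.8]
clev2 [612.9  45.9]
gus [634.6 -60.7]
pos [421.2 278.8 128.5] yaw 94.5 turn az total -0.02 | shift now [-0.377  -0.2782  0.011 ] | after turn [-0.3764 -0.2791  0.009 ] t 10.48 w 31.5 q6 -1.19 tilt [0.007 0.004] F [-0.3  0.9 -1.9]
```

Call:
drive_tool(increments=[[[0,0,0],[-0.063,-0.0465,0],1],[[0,0,0],[-0.063,-0.0465,0],1],[[0,0,0],[-0.063,-0.0465,0],1],[[0,0,0],[-0.063,-0.0465,0],1],[[0,0,0],[-0.063,-0.0465,0],1],[[0,0,0],[-0.063,-0.0465,0],1],[[0,0,0],[0,0,0],1],[[0,0,0],[0,0,0],1]])

```text
clock: 11.15
position: [619.7, 152.0, 122.6]
tcp_rot: [[-0.997, -0.075, -0.0], [-0.075, 0.997, 0.0], [0.0, 0.0, -1.0]]
ft_force: [-0.8, 1.1, -1.4]
grip_width: 31.0
finger_force: 60.0
```

```bash
python3 -c "
from h import *
go(620,154.8,26.5,94.6)"
```

```text
pos [619.7 152.  122.6] yaw 94.3 turn az total -0.05 | shift now [-0.0011  0.0055  0.1921] | after turn [-0.0011  0.0055  0.1921] t 11.15 w 31.0 q6 -1.51 tilt [-0.  0.] F [-0.8  1.1 -1.4]
```

Call:
drive_tool(increments=[[[0,0,0],[-0.001,0.005,0.05],1],[[0,0,0],[0,0,0.06],1],[[0,0,0],[0,0,0.05],1],[[0,0,0],[0,0,0.02],1],[[0,0,0],[0,0,0.008],1],[[0,0,0],[0,0,0.002],1],[[0,0,0],[0,0,0],1],[[0,0,0],[0,0,0],1]])

```text
clock: 11.82
position: [619.7, 156.3, 29.8]
tcp_rot: [[-0.997, -0.078, 0.002], [-0.078, 0.997, 0.0], [-0.002, 0.0, -1.0]]
ft_force: [0.3, -0.8, -2.0]
grip_width: 31.2
finger_force: 60.0
```

Call:
drive_tool(increments=[[[0,0,0],[0,0,0.004],1],[[0,0,0],[0,0,0.001],1],[[0,0,0],[0,0,0],1],[[0,0,0],[0,0,0],1]])

```text
clock: 12.15
position: [619.6, 156.1, 26.7]
tcp_rot: [[-0.997, -0.077, 0.001], [-0.077, 0.997, 0.0], [-0.001, 0.0, -1.0]]
ft_force: [-1.1, 0.0, 6.8]
grip_width: 31.0
finger_force: 60.7
```

Contact (6.8 N). Release and retreat.

Call:
drive_tool(increments=[[[0,0,0],[0,0,0],-0.2],[[0,0,0],[0,0,0],-0.2],[[0,0,0],[0,0,0],-0.2],[[0,0,0],[0,0,0],-0.2],[[0,0,0],[0,0,0],-0.2]])

```text
clock: 12.57
position: [619.2, 156.0, 25.7]
tcp_rot: [[-0.997, -0.077, -0.0], [-0.077, 0.997, 0.0], [0.0, 0.0, -1.0]]
ft_force: [0.0, 0.9, -0.2]
grip_width: 51.6
finger_force: 0.0
```

Call:
drive_tool(increments=[[[0,0,0],[0,0,-0.03],-0.2],[[0,0,0],[0,0,-0.06],-0.2],[[0,0,0],[0,0,-0.06],-0.2],[[0,0,0],[0,0,-0.06],-1],[[0,0,0],[0,0,0],-1]])

```text
clock: 12.98
position: [621.3, 156.4, 136.5]
tcp_rot: [[-0.997, -0.078, 0.008], [-0.078, 0.997, 0.001], [-0.008, 0.001, -1.0]]
ft_force: [0.6, -0.1, 0.2]
grip_width: 73.9
finger_force: 0.0
```

```bash
python3 -c "
from h import *
C=np.mean([[544.9,380],[576.9,355.6],[613.8,402.8],[583,427.5]],0); a=np.radians(52); print(C, C-8*np.array([np.cos(a),np.sin(a)]))
P=[[544.9,380],[576.9,355.6],[613.8,402.8],[583,427.5]];P=np.array(P);e=P[2]-P[1]+P[3]-P[0];f=P[0]-P[1]+P[3]-P[2];print(np.degrees(np.arctan2(e[1],e[0])),np.degrees(np.arctan2(f[1],f[0])))
go(575.2,385,125,142)"
```

```text
[579.65  391.475] [574.7247082  385.17091397]
51.62166842411134 141.9800278885737
pos [621.3 156.4 136.5] yaw 94.4 turn az total -7.93 | shift now [0.0567 0.463  0.0228] | after turn [-0.3035  0.3542  0.023 ] t 12.98 w 73.9 q6 -1.51 tilt [0.008 0.001] F [ 0.6 -0.1  0.2]
```

Call:
drive_tool(increments=[[[0,0,0],[0.009,0.077,0],-1],[[0,0,0],[0.009,0.077,0],-1],[[0,0,0],[0.009,0.077,0],-1],[[0,0,0],[0.009,0.077,0],-1],[[0,0,0],[0.009,0.077,0],-1],[[0,0,0],[0.009,0.077,0],-1]])

```text
clock: 13.48
position: [573.6, 385.9, 130.5]
tcp_rot: [[-0.997, -0.077, -0.0], [-0.077, 0.997, -0.0], [0.0, -0.0, -1.0]]
ft_force: [0.1, -0.0, 0.0]
grip_width: 85.1
finger_force: 0.0
```

Call:
drive_tool(increments=[[[0,0,-0.99],[0,0,0],-1],[[0,0,-0.99],[0,0,0],-1],[[0,0,-0.99],[0,0,0],-1],[[0,0,-0.99],[0,0,0],-1],[[0,0,-0.99],[0,0,0],-1],[[0,0,-0.99],[0,0,0],-1],[[0,0,-0.99],[0,0,0],-1],[[0,0,-0.99],[0,0,0],-1]])

```text
clock: 14.15
position: [574.2, 384.1, 130.3]
tcp_rot: [[-0.612, -0.791, -0.0], [-0.791, 0.612, -0.0], [0.0, 0.0, -1.0]]
ft_force: [0.5, -0.0, -0.3]
grip_width: 85.6
finger_force: 0.0
```

```bash
python3 - <<'E'
from h import *
d=cap('wrist'); np.savez('w6.npz',**d); save(d,'w6.png',(130,60,390,240),3)
go(574.8,385.2,18,141.8)
E
```

```text
pos [574.2 384.1 130.3] yaw 142.7 turn az total 0.15 | shift now [-0.0025  0.0004  0.2246] | after turn [-0.0024  0.0004  0.2246] t 14.2 w 84.8 q6 -2.0 tilt [-0. -0.] F [ 0.3 -0.4  0.3]
```

View pics/w6.png

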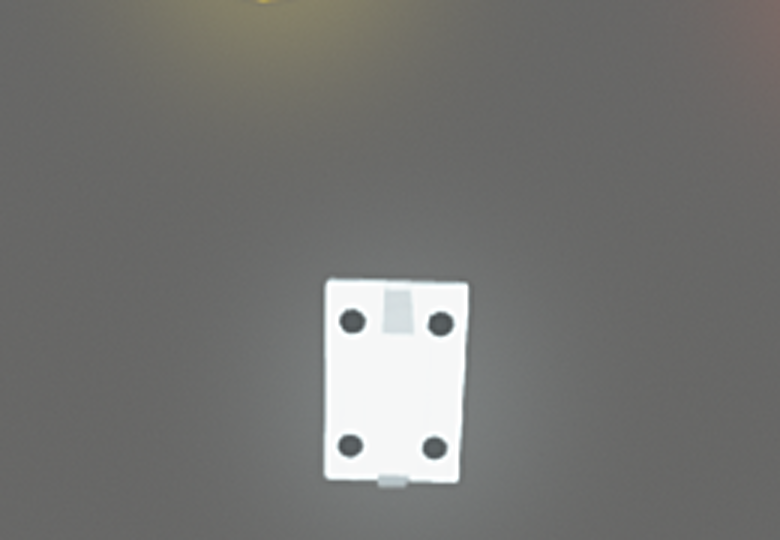

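The crop shows the gusset plate with holes at (352,321), (441,324), (350,445) and (435,448). The grey tall end face is at the top, toward tool +x as expected.

```bash
python3 - <<'E'
from h import *
d=dict(np.load('w6.npz'))
P=np.array([plane(d,np.array(p)/3+[130-1/3,60-1/3],6)[:2] for p in((352,321),(441,324),(350,445),(435,448))]); C=P.mean(0); e=P[2]+P[3]-P[0]-P[1]; a=np.arctan2(e[1],e[0]); print(P.round(1).tolist(),C,np.degrees(a))
G=C-8*np.array([np.cos(a),np.sin(a)]); print(G); go(G[0],G[1],18,np.degrees(a)+90)
E
```

```text
[[577.6, 369.2], [558.2, 385.4], [601.7, 398.5], [582.4, 414.7]] [579.96862469 391.93706053] 50.453284953527444
[574.87496759 385.76821483]
pos [574.2 384.1 130.3] yaw 142.7 turn az total 0.37 | shift now [-0.0035  0.0009  0.2246] | after turn [-0.0034  0.0011  0.2246] t 14.2 w 84.8 q6 -2.0 tilt [-0. -0.] F [ 0.3 -0.4  0.3]
```

Call:
drive_tool(increments=[[[0,0,0.15],[-0.002,0.001,0.07],-1],[[0,0,0],[0,0,0.07],-1],[[0,0,0],[0,0,0.05],-1],[[0,0,0],[0,0,0.034],-1],[[0,0,0],[0,0,0],-1],[[0,0,0],[0,0,0],1],[[0,0,0],[0,0,0],1],[[0,0,0],[0,0,0],1]])

```text
clock: 14.87
position: [575.3, 385.7, 20.5]
tcp_rot: [[-0.629, -0.777, 0.002], [-0.777, 0.629, 0.001], [-0.002, -0.001, -1.0]]
ft_force: [-0.6, 0.2, 0.4]
grip_width: 51.2
finger_force: 0.0
```

Call:
drive_tool(increments=[[[0,0,0],[0,0,0],1],[[0,0,0],[0,0,0],1],[[0,0,0],[0,0,0],1],[[0,0,0],[0,0,0],1],[[0,0,0],[0,0,0],1],[[0,0,0],[0,0,0],1],[[0,0,0],[0,0,0],1]])

```text
clock: 15.45
position: [574.8, 385.4, 19.5]
tcp_rot: [[-0.628, -0.778, 0.001], [-0.778, 0.628, 0.0], [-0.001, -0.0, -1.0]]
ft_force: [-1.3, -0.6, 6.3]
grip_width: 7.3
finger_force: 58.9
```

Call:
drive_tool(increments=[[[0,0,0],[0,0,-0.03],1],[[0,0,0],[0,0,-0.06],1],[[0,0,0],[0,0,-0.06],1],[[0,0,0],[0,0,-0.06],1],[[0,0,0],[0,0,0],1]])

```text
clock: 15.87
position: [576.4, 386.3, 129.7]
tcp_rot: [[-0.628, -0.778, 0.007], [-0.778, 0.628, 0.004], [-0.008, -0.003, -1.0]]
ft_force: [1.0, 0.2, -1.1]
grip_width: 7.5
finger_force: 58.8
```

Call:
drive_tool(increments=[[[0,0,0.97],[0,0,0],1],[[0,0,0.97],[0,0,0],1],[[0,0,0.97],[0,0,0],1],[[0,0,0.97],[0,0,0],1],[[0,0,0.97],[0,0,0],1],[[0,0,0.97],[0,0,0],1],[[0,0,0.97],[0,0,0],1],[[0,0,0.97],[0,0,0],1]])

```text
clock: 16.53
position: [574.2, 385.1, 122.8]
tcp_rot: [[-0.997, -0.073, -0.001], [-0.073, 0.997, -0.001], [0.001, -0.0, -1.0]]
ft_force: [0.7, 0.2, -1.7]
grip_width: 7.4
finger_force: 58.6
```

```bash
python3 -c "
from h import *
go(626.6,-61.3,124,94.6)"
```

```text
pos [574.2 385.1 122.8] yaw 94.2 turn az total -0.07 | shift now [-0.0389 -0.898  -0.0021] | after turn [-0.0328 -0.8983 -0.0025] t 16.53 w 7.4 q6 -1.15 tilt [-0.001 -0.001] F [ 0.7  0.2 -1.7]
```

Call:
drive_tool(increments=[[[0,0,0],[-0.003,-0.075,0],1],[[0,0,0],[-0.003,-0.075,0],1],[[0,0,0],[-0.003,-0.075,0],1],[[0,0,0],[-0.003,-0.075,0],1],[[0,0,0],[-0.003,-0.075,0],1],[[0,0,0],[-0.003,-0.075,0],1],[[0,0,0],[-0.003,-0.075,0],1],[[0,0,0],[-0.003,-0.075,0],1]])

```text
clock: 17.2
position: [609.7, 85.4, 123.1]
tcp_rot: [[-0.997, -0.079, -0.001], [-0.079, 0.997, 0.0], [0.001, 0.0, -1.0]]
ft_force: [0.8, -0.5, -2.4]
grip_width: 7.5
finger_force: 58.9
```

Call:
drive_tool(increments=[[[0,0,0],[-0.003,-0.075,0],1],[[0,0,0],[-0.003,-0.075,0],1],[[0,0,0],[-0.003,-0.075,0],1],[[0,0,0],[-0.003,-0.073,0],1],[[0,0,0],[0,0,0],1],[[0,0,0],[0,0,0],1]])

```text
clock: 17.7
position: [627.4, -62.9, 122.8]
tcp_rot: [[-0.997, -0.075, -0.001], [-0.075, 0.997, 0.0], [0.001, 0.0, -1.0]]
ft_force: [0.2, 0.4, -2.5]
grip_width: 7.3
finger_force: 59.2
```

```bash
python3 - <<'E'
from h import *
d=cap('wrist'); np.savez('w7.npz',**d); save(d,'w7.png',s=1.5)
go(626.6,-61.3,26.5,94.6)
E
```

```text
pos [627.3 -61.5 123. ] yaw 94.4 turn az total -0.03 | shift now [0.0012 0.0003 0.1929] | after turn [0.0014 0.0004 0.1929] t 17.75 w 7.0 q6 -1.85 tilt [-0.001  0.   ] F [-1.   1.1 -1.6]
```

View pics/w7.png

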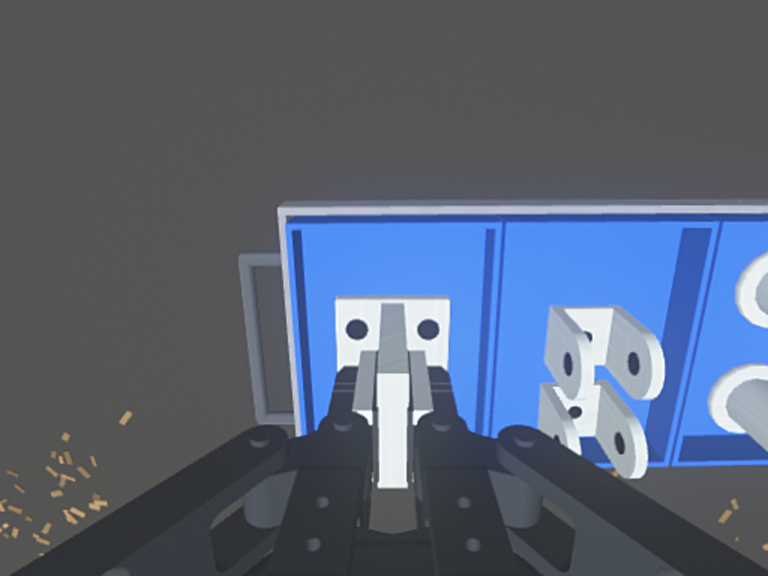

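The picture shows the gusset held level over the left bin, with the base holes at (356,329) and (428,329). The clevis stands at (605,350) and the placed hub at the right edge.

Call:
drive_tool(increments=[[[0,0,0],[0.002,0,0.05],1],[[0,0,0],[0,0,0.06],1],[[0,0,0],[0,0,0.05],1],[[0,0,0],[0,0,0.02],1],[[0,0,0],[0,0,0.008],1],[[0,0,0],[0,0,0.004],1],[[0,0,0],[0,0,0],1],[[0,0,0],[0,0,0],1]])

```text
clock: 18.42
position: [627.4, -60.8, 29.1]
tcp_rot: [[-0.997, -0.079, 0.002], [-0.079, 0.997, -0.0], [-0.002, -0.0, -1.0]]
ft_force: [0.1, 0.9, -2.0]
grip_width: 7.6
finger_force: 59.1
```

Call:
drive_tool(increments=[[[0,0,0],[0,0,0.003],1],[[0,0,0],[0,0,0.001],1],[[0,0,0],[0,0,0],1],[[0,0,0],[0,0,0],1]])

```text
clock: 18.75
position: [627.1, -61.1, 26.5]
tcp_rot: [[-0.997, -0.078, 0.001], [-0.078, 0.997, -0.0], [-0.001, -0.0, -1.0]]
ft_force: [-0.0, 1.0, 2.7]
grip_width: 7.2
finger_force: 60.1
```

Call:
drive_tool(increments=[[[0,0,0],[0,0,0],0.3],[[0,0,0],[0,0,0],0.3],[[0,0,0],[0,0,0],0.3],[[0,0,0],[0,0,0],0.3],[[0,0,0],[0,0,0],0.3]])

```text
clock: 19.17
position: [626.8, -61.0, 25.7]
tcp_rot: [[-0.997, -0.078, -0.0], [-0.078, 0.997, 0.0], [0.0, 0.0, -1.0]]
ft_force: [-0.7, -0.8, -0.9]
grip_width: 29.5
finger_force: 0.0
```

Call:
drive_tool(increments=[[[0,0,0],[0,0,-0.03],0.3],[[0,0,0],[0,0,-0.06],0.3],[[0,0,0],[0,0,-0.06],0.3],[[0,0,0],[0,0,-0.06],-1],[[0,0,0],[0,0,0],-1]])

```text
clock: 19.58
position: [628.9, -61.4, 136.4]
tcp_rot: [[-0.997, -0.079, 0.008], [-0.079, 0.997, -0.002], [-0.008, -0.002, -1.0]]
ft_force: [-0.4, 0.2, -0.2]
grip_width: 53.3
finger_force: 0.0
```

```bash
python3 -c "
from h import *
go(436.5,-256,130,78.5)"
```

```text
pos [628.9 -61.4 136.4] yaw 94.5 turn az total 2.67 | shift now [ 0.4143 -0.3578  0.0104] | after turn [ 0.2994 -0.4582  0.0129] t 19.58 w 53.3 q6 -1.85 tilt [ 0.008 -0.002] F [-0.4  0.2 -0.2]
```

Call:
drive_tool(increments=[[[0,0,0],[0.0585,-0.051,0],-1],[[0,0,0],[0.0585,-0.051,0],-1],[[0,0,0],[0.0585,-0.051,0],-1],[[0,0,0],[0.0585,-0.051,0],-1],[[0,0,0],[0.0585,-0.051,0],-1],[[0,0,0],[0.0585,-0.051,0],-1],[[0,0,0],[0.0585,-0.051,0],-1]])

```text
clock: 20.17
position: [435.2, -255.9, 130.6]
tcp_rot: [[-0.997, -0.079, 0.0], [-0.079, 0.997, 0.0], [-0.0, 0.0, -1.0]]
ft_force: [-0.4, -1.6, 0.3]
grip_width: 85.5
finger_force: 0.0
```

Call:
drive_tool(increments=[[[0,0,0.89],[0,0,0],-1],[[0,0,0.89],[0,0,0],-1],[[0,0,0.89],[0,0,0],-1],[[0,0,0],[0,0,0],-1],[[0,0,0],[0,0,0],-1]])

```text
clock: 20.58
position: [436.7, -255.0, 130.6]
tcp_rot: [[-0.98, 0.197, -0.0], [0.197, 0.98, 0.0], [0.0, 0.0, -1.0]]
ft_force: [0.1, 0.1, -0.0]
grip_width: 85.2
finger_force: 0.0
```

```bash
python3 - <<'E'
from h import *
d=cap('wrist'); np.savez('w8.npz',**d); save(d,'w8.png',(130,60,390,255),3)
go(436.5,-256,18,78.5)
E
```

```text
pos [ 436.7 -254.9  130.6] yaw 78.7 turn az total 0.03 | shift now [-0.     -0.0023  0.2253] | after turn [-0.     -0.0022  0.2253] t 20.63 w 85.5 q6 -2.03 tilt [-0.  0.] F [-0.9 -0.8  1.2]
```

View pics/w8.png

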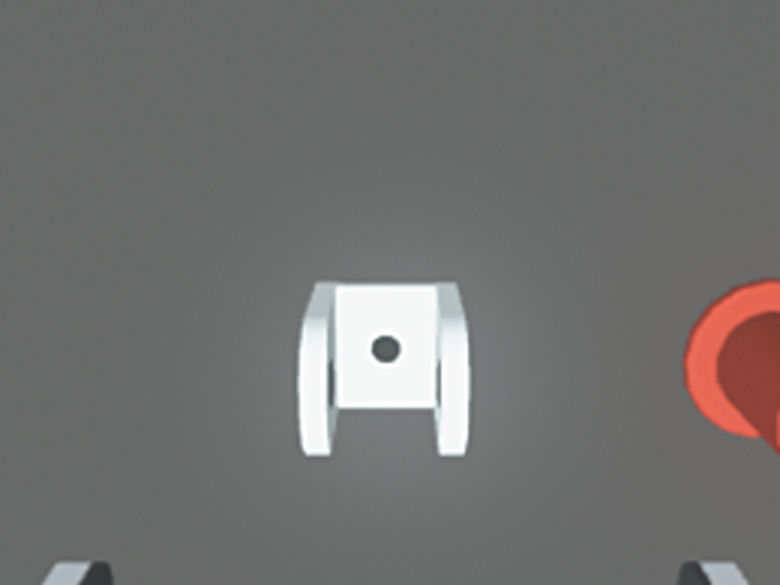

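The picture shows the second bare clevis squared to the fingers, with its base hole at crop (386,349). The red hub is clear at the right.

Call:
drive_tool(increments=[[[0,0,0],[0.003,-0.002,0.07],-1],[[0,0,0],[0,0,0.07],-1],[[0,0,0],[0,0,0.05],-1],[[0,0,0],[0,0,0.034],-1],[[0,0,0],[0,0,0],-1],[[0,0,0],[0,0,0],1],[[0,0,0],[0,0,0],1],[[0,0,0],[0,0,0],1]])

```text
clock: 21.3
position: [435.6, -256.0, 20.0]
tcp_rot: [[-0.98, 0.199, 0.002], [0.199, 0.98, -0.001], [-0.002, -0.001, -1.0]]
ft_force: [-0.4, 0.1, -0.0]
grip_width: 51.6
finger_force: 0.0
```

Call:
drive_tool(increments=[[[0,0,0],[0,0,0],1],[[0,0,0],[0,0,0],1],[[0,0,0],[0,0,0],1],[[0,0,0],[0,0,0],1],[[0,0,0],[0,0,0],1],[[0,0,0],[0,0,0],1]])

```text
clock: 21.8
position: [435.6, -256.0, 20.2]
tcp_rot: [[-0.98, 0.199, 0.002], [0.199, 0.98, -0.001], [-0.002, -0.001, -1.0]]
ft_force: [-1.1, 0.7, 7.8]
grip_width: 39.3
finger_force: 60.3
```

Call:
drive_tool(increments=[[[0,0,0],[0,0,-0.03],1],[[0,0,0],[0,0,-0.06],1],[[0,0,0],[0,0,-0.06],1],[[0,0,0],[0,0,-0.06],1],[[0,0,0],[0,0,0],1]])

```text
clock: 22.22
position: [436.6, -256.8, 129.1]
tcp_rot: [[-0.98, 0.199, 0.007], [0.199, 0.98, -0.005], [-0.007, -0.004, -1.0]]
ft_force: [1.4, -0.1, -0.9]
grip_width: 39.1
finger_force: 61.3
```

Call:
drive_tool(increments=[[[0,0,-0.89],[0,0,0],1],[[0,0,-0.89],[0,0,0],1],[[0,0,-0.89],[0,0,0],1],[[0,0,0],[0,0,0],1]])

```text
clock: 22.55
position: [434.9, -255.6, 124.0]
tcp_rot: [[-0.997, -0.083, 0.0], [-0.083, 0.997, -0.0], [-0.0, -0.0, -1.0]]
ft_force: [-0.1, -0.1, -2.3]
grip_width: 39.3
finger_force: 61.2
```

```bash
python3 -c "
from h import *
go(612.9,46,124,94.6)"
```

```text
pos [ 434.9 -255.6  124. ] yaw 94.8 turn az total 0.03 | shift now [-0.4048  0.5716  0.    ] | after turn [-0.4032  0.5727  0.    ] t 22.55 w 39.3 q6 -2.32 tilt [ 0. -0.] F [-0.1 -0.1 -2.3]
```

Call:
drive_tool(increments=[[[0,0,0],[-0.045,0.0635,0],1],[[0,0,0],[-0.045,0.0635,0],1],[[0,0,0],[-0.045,0.0635,0],1],[[0,0,0],[-0.045,0.0635,0],1],[[0,0,0],[-0.045,0.0635,0],1],[[0,0,0],[-0.045,0.0635,0],1],[[0,0,0],[-0.045,0.0635,0],1],[[0,0,0],[-0.045,0.0635,0],1]])

```text
clock: 23.22
position: [595.1, 13.6, 123.8]
tcp_rot: [[-0.997, -0.075, 0.0], [-0.075, 0.997, 0.0], [-0.0, 0.0, -1.0]]
ft_force: [0.7, -0.2, -2.6]
grip_width: 39.6
finger_force: 61.3
```

Call:
drive_tool(increments=[[[0,0,0],[-0.044,0.0635,0],1],[[0,0,0],[0,0,0],1],[[0,0,0],[0,0,0],1]])

```text
clock: 23.47
position: [614.1, 46.9, 123.3]
tcp_rot: [[-0.997, -0.079, -0.0], [-0.079, 0.997, 0.0], [0.0, 0.0, -1.0]]
ft_force: [-0.6, -1.3, -2.1]
grip_width: 39.1
finger_force: 61.5
```

```bash
python3 -c "
from h import *
go(612.9,46,27,94.6)"
```

```text
pos [614.1  46.9 123.3] yaw 94.5 turn az total -0.01 | shift now [ 0.0025 -0.0016  0.1927] | after turn [ 0.0026 -0.0016  0.1927] t 23.47 w 39.1 q6 -1.68 tilt [-0.  0.] F [-0.6 -1.3 -2.1]
```

Call:
drive_tool(increments=[[[0,0,0],[0.002,-0.001,0.05],1],[[0,0,0],[0,0,0.06],1],[[0,0,0],[0,0,0.05],1],[[0,0,0],[0,0,0.02],1],[[0,0,0],[0,0,0.008],1],[[0,0,0],[0,0,0.004],1],[[0,0,0],[0,0,0],1],[[0,0,0],[0,0,0],1]])

```text
clock: 24.13
position: [613.6, 44.2, 29.1]
tcp_rot: [[-0.997, -0.078, 0.002], [-0.078, 0.997, 0.0], [-0.002, -0.0, -1.0]]
ft_force: [0.5, 0.3, -1.2]
grip_width: 39.1
finger_force: 61.3
```

Call:
drive_tool(increments=[[[0,0,0],[0,0,0.002],1],[[0,0,0],[0,0,0.001],1],[[0,0,0],[0,0,0],1],[[0,0,0],[0,0,0],1]])

```text
clock: 24.47
position: [613.4, 44.5, 27.2]
tcp_rot: [[-0.997, -0.079, 0.001], [-0.079, 0.997, -0.0], [-0.001, -0.0, -1.0]]
ft_force: [-0.6, 0.0, 7.0]
grip_width: 39.2
finger_force: 62.2
```

Call:
drive_tool(increments=[[[0,0,0],[0,0,0],-0.35],[[0,0,0],[0,0,0],-0.35],[[0,0,0],[0,0,0],-0.35],[[0,0,0],[0,0,0],-0.35],[[0,0,0],[0,0,0],-0.35]])

```text
clock: 24.88
position: [613.0, 44.5, 26.2]
tcp_rot: [[-0.997, -0.079, -0.0], [-0.079, 0.997, 0.0], [0.0, 0.0, -1.0]]
ft_force: [0.4, -0.2, -0.5]
grip_width: 57.4
finger_force: 0.0
```

Call:
drive_tool(increments=[[[0,0,0],[0,0,-0.03],-0.35],[[0,0,0],[0,0,-0.06],-0.35],[[0,0,0],[0,0,-0.07],-0.35],[[0,0,0],[0,0,-0.07],-0.35],[[0,0,0],[0,0,-0.07],-1],[[0,0,0],[0,0,-0.07],-1],[[0,0,0],[0,0,0],-1],[[0,0,0],[0,0,0],-1]])

```text
clock: 25.55
position: [613.5, 44.5, 213.2]
tcp_rot: [[-0.997, -0.079, 0.004], [-0.079, 0.997, -0.0], [-0.004, -0.0, -1.0]]
ft_force: [0.9, -0.5, -0.8]
grip_width: 85.5
finger_force: 0.0
```

```bash
python3 - <<'E'
from h import *
d=cap('wrist');s=cap('side')
a=d['image'];b=cv2.resize(s['image'][60:340,170:370],(300,384*420//420))
o=np.hstack([cv2.resize(a,(500,375)),cv2.resize(s['image'][70:330,170:370],(288,375))]); cv2.imwrite('pics/fin.png',o[:,:,::-1])
E
```

```text
(no output)
```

View pics/fin.png

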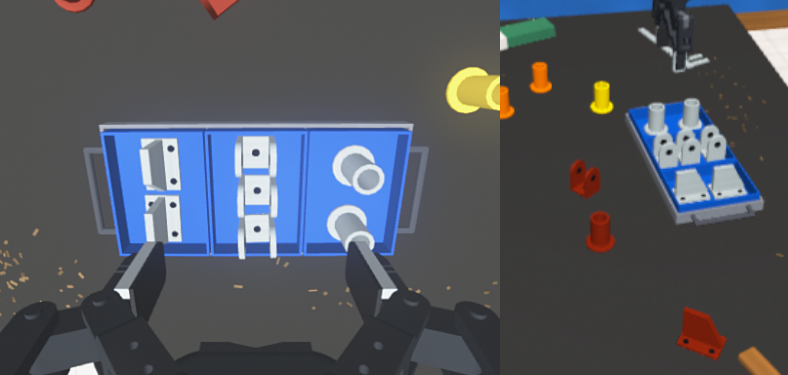

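The final pictures show two gussets, three clevises and two hubs upright in their own bins. The red, orange and yellow parts visible in them are undisturbed, and the gripper is clear.

```bash
python3 -c "
from plant import workorder
print(workorder.sign_off())"
```

```text
the job is handed in; nothing more can be done
None
```

Job handed in after about 26 s of robot time: both clevises, the hub and the gusset stand upright in their matching bins, and the red-primed parts were left alone.

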